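# Clamp a glued-up block in a thumbwheel jig

## Task

Stand the four-slat wooden block upright in the gluing jig, between its jaw and its fixed fence, and let go of it. Then close the jaw by rolling the jig's thumbwheel with a fingertip, pressing gently, until the jaw has pushed the block flat against the fence and holds it firmly clamped; then take the hand away. Do not push the jaw itself, do not crush the block, and leave the other things on the table alone.

Things in the scene. Friction and masses are not known exactly. Their poses are not given: they have to be found in the camera images.
- jig: gluing jig screwed to the table: plywood base plate 165 (x) x 100 (y) x 12 mm high, origin under its centre. Along its x axis from -x to +x: a grey housing with the thumbwheel (x -78 to -14 mm, y +-20 mm, top 51.5 mm above the table), the sliding jaw, the nest, and the fixed plywood fence (x 48 to 68 mm, y +-18 mm, top 34 mm above the table)
- wheel: black ribbed thumbwheel 36 mm across, 10 mm wide, in a slot of the housing, only its top 3.5 mm showing; bored 1.2 mm off centre; origin on its axle (jig x -46, y 0, z 37 mm). Turns about the jig's y axis: rolling its crown towards the fence (jig +x) closes the jaw, 1 mm of jaw for 3 mm of rim (6 mm a radian); rolling back opens it. It stays where it is left
- wheel_crown (a point): fixed mean point of the wheel's top, 55 mm above the table; the real top rises and sinks 1.2 mm as the wheel turns. Rigid: keep the press near 10 N, never over 25; unloaded it takes 2 to 3 N along the rim to turn, 5 N or more when the jaw clamps, so a light finger slips. A flat fingertip stroked over the crown rolls it by about its own length: several strokes, lifting between them
- jaw: sliding plywood jaw, 18 (x) x 36 (y) mm, from the base plate to 34 mm above the table; cork-faced; its origin is the bottom middle of its clamping face, which looks to the fence (jig +x). It slides along the jig's x axis only; the open gap from its face to the fence starts between about 22 and 36 mm, and is 12 mm when shut on the block. It presses with about 3 times the force along the wheel's rim, less 8 N; over 55 N crushes the block
- nest (a point): point on the base plate 6 mm before the fence face and level with the fence's middle (jig x 42, y 0, z 12 mm): the block's origin comes here when it is clamped. Axes as the jig's
- block: pale wooden block glued up from four slats lying on one another, standing on the table: 12 (x, thin) x 56 (y, long) x 32 mm high, 30 g; origin at the centre of its underside, z up. In the jig its long side runs along the jig's y, so its ends stick out 10 mm past jaw and fence on either side; either end may point either way
- rail: bystander: lower, longer rail of only two slats, 90 x 12 x 16 mm high, on the table; origin under its centre
- peg_half: bystander: loose wooden clothes-peg half, 72 x 9 x 7 mm, on the table; origin under its centre
- glue_jar: bystander: white jar 44 mm across, 75 mm high; origin under its centre
- pot: bystander: white cup 72 mm across, 90 mm high; origin under its centre
- gun: bystander: black hot-melt gun lying on its side on a card, 190 x 120 x 45 mm; origin under its barrel
There are look-alikes about, which are no part of the job. Of the things that look like the jig, the middle-sized one is meant.

How it is judged:
By the outcome, as a careful person would: the job done as asked, in the order asked, and still so for the second after the job is handed in, with the robot touching nothing.
It also fails if it takes over 72 s, if anything falls off the work surface, if the arm or the gripper's body presses on something with over 40 N, if the wrist force passes 120 N, or if a joint passes its speed limit or range.

## Robot

A 7-joint arm with a two-finger parallel gripper is mounted at the origin on the work surface. World frame = base frame: x ahead of the robot, y to its left, z up, the work surface at z = 0. Lengths are in m, angles in rad, forces in N, time in s.
With the tool pointing down it reaches from about 0.425 to 0.925 m from the base axis. Payload 6.8 kg.
Tool frame: the origin (TCP) lies at the very end of the fingers, on their centre line; the grasp point (between the pads) lies grasp_offset behind it (grasp_offset is the distance from the TCP to the grasp point, in m); z points along the fingers, y is the direction in which the jaws open and shut (so a half turn about z gives the same grasp; the last joint's range is limited). The gripper opens to 85 mm and grips with 20 to 120 N. Pads are 22 mm wide; open, the fingers measure 114 mm over their backs; the gripper's body (76 mm by 85 mm) begins 54 mm behind the grasp point. The pads swing forward as they close: fully open they stand 13 mm farther back than shut.
Start: joints at [-1.439, 0.477, 0.022, 1.555, -0.011, 1.109, -0.083], TCP at [0.16, 0.656, 0.231] pointing down, gripper open.
Joint ranges: [-2.96, 2.96], [-0.34, 2.1], [-1.41, 1.46], [0.24, 2.44], [-1.37, 4.51], [0.17, 1.92], [-2.96, 2.96]. Speed limits (rad/s): [2.39, 2.39, 3.14, 3.14, 3.14, 3.14, 3.14].

## Interface

Orientations are given as a unit quaternion [w, x, y, z].
In Python, from station import * gives the robot as it stands.
- The arm moves only by the shell command python3 -m handwheel 'ROWS' [FORCE]. ROWS is JSON, one flat list of numbers, 7 for each row, row after row: the shift along the world's x, y, z in cm, then the turn, a rotation vector about the world's x, y, z in degrees, then the opening, from 0 (shut) to 1 (fully open). In form: [tx, ty, tz, ax, ay, az, fingers, tx, ty, tz, ax, ay, az, fingers, ...]. A call has 1 to 8 rows; each row is the pose to reach, as a shift and turn from the pose measured when the call began; what a row does not reach only later rows make up. A row lasts 1/12 s, in which the tool goes at most 41.7 mm and 7.16 degrees, less where a joint would pass 70% of its speed; a pose out of reach is approached as far as the arm can. A call with a gripper value outside its range is refused whole. The fingers move at their own pace and stop on an object; FORCE is the grip in N (left out, the last holds). Time passes only in rows, so rows that repeat a pose let the fingers close. It gives the time, the measured TCP pose, the force and the opening at its end, in the units of the state.
- get_obs(): the state, without advancing time (a new reading comes with each control period).
- read_camera(name): name is "side" or "top" or "wrist"; returns the picture (480x640x3 uint8, red, green, blue); there is no depth.
- camera_info(name): a dict with "fx", "fy", "cx", "cy" (pixels), "R" (3x3) and "t" (3): a world point X has camera coordinates R X + t; the wrist camera has in their place "mount" (4x4, takes a point from camera to tool coordinates, whose origin is the TCP and whose axes are the flange's). Camera axes: x right, y down, z forward; pixel columns grow to the right and rows downward; lengths in m; the calibration is good to about 2 mm. A picture is of the moment at which its call begins: read the wrist's pose just before it. camera_info takes no time and is no camera call.
- hand_in(): hands the job in, once; it reports no verdict.
The state is a dict: "t": time; "q": joint angles; "joint_vel": joint speeds; "joint_torque": joint torques, N m; "eef_pos": TCP position; "tool_rot": TCP orientation; "contact_force": force on the tool from outside, world axes, zero at the start; "torque": the same for the moment, N m; "gripper_width": opening from 0.0 (shut) to 1.0 (fully open).
Only numpy, scipy, OpenCV 4.12 (cv2) and the standard library are available. Lean on these libraries where they do the work, as an engineer would, in place of code of your own. Each camera call takes 0.05 s, during which the arm holds its last target. There are 200 camera calls.

## Working session

There is one attempt and no reset: what is moved stays moved. The work goes in short steps, Python scripts to look and compute and a shell command to move; the robot and the scene stay as the last step left them, time stands still between calls to the robot, and variables do not carry over. Pictures are saved under pics/ and viewed, on a budget of 10 in all, crops included, one or two more only if the job needs it, and the job is handed in when it is done.

```bash
ls; mkdir -p pics
python3 - <<'E'
from station import *
import cv2,numpy as np
for n in ("top","side"):
    im=read_camera(n); cv2.imwrite(f"pics/{n}0.png",im[:,:,::-1])
    c=camera_info(n); print(n,{k:np.round(np.array(v),4).tolist() for k,v in c.items()})
print(camera_info("wrist"))
o=get_obs(); print({k:np.round(np.array(v),4).tolist() for k,v in o.items()})
try: print(grasp_offset)
except Exception as e: print(e)
E
```

```text
pics
top {'fx': 571.3991, 'fy': 571.3991, 'cx': 326.7167, 'cy': 242.8567, 'R': [[-0.0293, -0.9996, -0.0041], [-0.9915, 0.0296, -0.1269], [0.1269, 0.0003, -0.9919]], 't': [0.1441, 0.5153, 1.079]}
side {'fx': 480.4093, 'fy': 480.4093, 'cx': 324.7339, 'cy': 243.4887, 'R': [[0.854, -0.5201, 0.0171], [-0.3345, -0.5739, -0.7475], [0.3986, 0.6326, -0.6641]], 't': [-0.3767, 0.3071, 0.6244]}
{'fx': 399.4210586986511, 'fy': 399.4210586986511, 'cx': 315.9944525306967, 'cy': 246.8568930050694, 'mount': array([[-1.40203376e-03, -9.65211361e-01, -2.61467136e-01,
         6.68484174e-02],
       [ 9.99998835e-01, -1.19544249e-03, -9.49172645e-04,
        -1.41564575e-04],
       [ 6.03583296e-04, -2.61468162e-01,  9.65211912e-01,
        -1.42323513e-01],
       [ 0.00000000e+00,  0.00000000e+00,  0.00000000e+00,
         1.00000000e+00]])}
{'t': 0.1, 'q': [-1.4391, 0.4777, 0.0224, 1.5563, -0.0115, 1.1093, -0.0831], 'joint_vel': [-0.0015, -0.0002, 0.0016, -0.003, 0.0009, 0.0018, 0.0001], 'joint_torque': [0.0036, -59.7763, 1.6132, -28.1957, 0.0128, 0.0049, 0.0], 'eef_pos': [0.1602, 0.6552, 0.2304], 'tool_rot': [-0.0, 0.1196, 0.9928, -0.0008], 'contact_force': [0.3252, 0.1048, -1.5038], 'torque': [0.0036, -0.0487, -0.0242], 'gripper_width': 0.9917}
0.0187
```

View pics/top0.png

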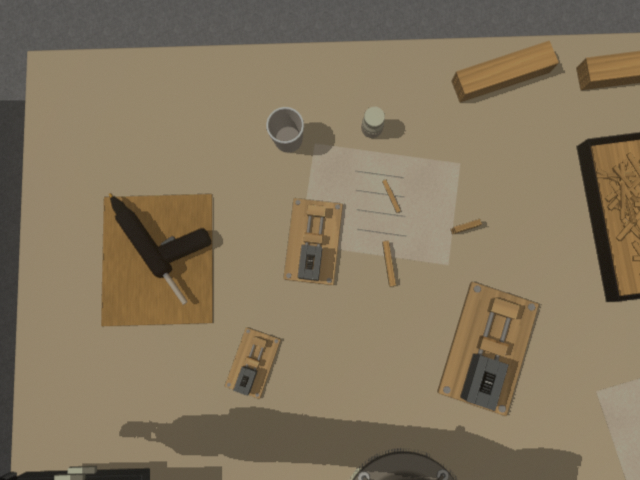

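View pics/side0.png

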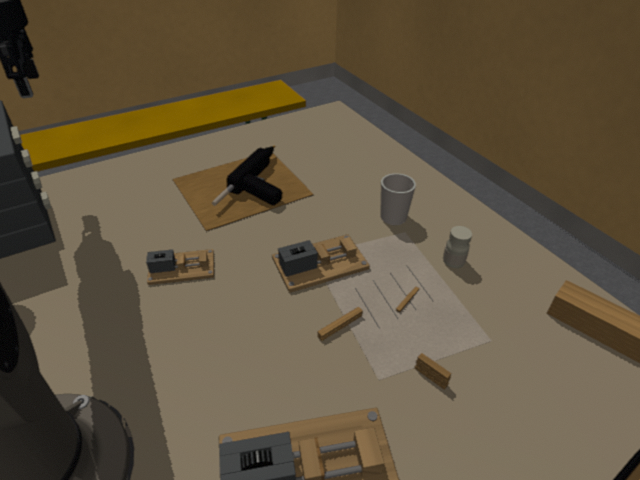

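The top view shows three jigs: large (488,350), middle (313,242) and small (253,363). The middle one is meant. There are three sticks: (467,226) is short and tall in the side view at (433,370), which fits the block. (390,263) is long and low, so it is the rail, and (392,196) is thin, so it is the peg half. I'll confirm with an enlarged crop.

```bash
cat > h.py <<'E'
from station import *
import cv2,numpy as np
from scipy.spatial.transform import Rotation as Ro
def cam(n,o=None):
    c=camera_info(n)
    K=np.array([[c['fx'],0,c['cx']],[0,c['fy'],c['cy']],[0,0,1]])
    if n!="wrist": return K,np.array(c['R']),np.array(c['t'])
    q=o['tool_rot']; T=np.eye(4); T[:3,:3]=Ro.from_quat([q[1],q[2],q[3],q[0]]).as_matrix(); T[:3,3]=o['eef_pos']
    M=np.linalg.inv(T@np.array(c['mount'])); return K,M[:3,:3],M[:3,3]
def unproj(C,uv,z):
    K,R,t=C; d=R.T@np.linalg.inv(K)@np.array([uv[0],uv[1],1.]); c=-R.T@t
    return c+d*(z-c[2])/d[2]
def proj(C,X):
    K,R,t=C; p=K@(R@np.array(X,float)+t); return p[:2]/p[2]
def crop(im,x0,y0,w,h,s): return cv2.resize(im[y0:y0+h,x0:x0+w],None,fx=s,fy=s,interpolation=cv2.INTER_CUBIC)
E
python3 - <<'E'
from h import *
t=cv2.imread("pics/top0.png"); s=cv2.imread("pics/side0.png")
a=crop(t,275,190,80,100,5); b=np.hstack([crop(t,445,205,50,40,8)])
c=crop(s,405,345,50,50,5)
out=np.zeros((600,800,3),np.uint8); out[:500,:400]=a; out[:320,400:800]=b; out[330:580,400:650]=c
cv2.imwrite("pics/c1.png",cv2.convertScaleAbs(out,alpha=1.5))
C=cam("top")
for n,p,z in [("jig",(313,242),.012),("block",(467,226),.03)]: print(n,unproj(C,p,z).round(4))
E
```

```text
jig [0.5246 0.1559 0.012 ]
block [ 0.5448 -0.1467  0.03  ]
```

View pics/c1.png

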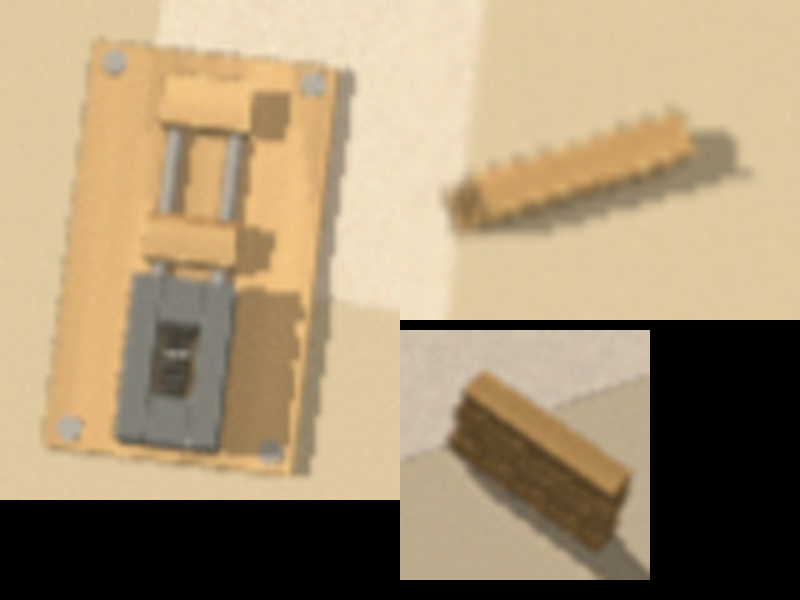

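The crop confirms the block: four slats, standing, top centre near pixel (467,225). It also confirms the jig, with fence top near (316,210), jaw near (313,238) and the wheel slot below that.

Run:
```python
from h import *
C=cam("top")
def P(l,x0,y0,s,z,ox=0): return np.array([unproj(C,((a-ox+.5)/s-.5+x0,(b+.5)/s-.5+y0),z) for a,b in l])
base=P([(92,40),(338,68),(45,447),(293,472)],275,190,5,.012)
print("base",base.round(4).tolist(),"c",base.mean(0).round(4))
print("sizes",[np.linalg.norm(base[i]-base[j]).round(4) for i,j in((0,1),(2,3),(0,2),(1,3))])
x=(base[0]+base[1]-base[2]-base[3]); print("jig yaw",np.degrees(np.arctan2(x[1],x[0])))
f=P([(162,75),(252,82),(250,130),(160,122)],275,190,5,.034); j=P([(148,215),(238,225),(235,268),(143,260)],275,190,5,.034)
h=P([(133,275),(235,283),(218,450),(117,440)],275,190,5,.0515)
print("fence",f.mean(0).round(4),"jaw",j.mean(0).round(4),"house",h.mean(0).round(4),"gap",np.linalg.norm(f.mean(0)-j.mean(0))-.019)
b=P([(468,180),(680,112),(693,148),(487,222)],445,205,8,.032,400)
d=b[1]+b[2]-b[0]-b[3]; print("block",b.mean(0).round(4),np.linalg.norm(d)/2,"long yaw",np.degrees(np.arctan2(d[1],d[0])))
o=get_obs();q=o['tool_rot'];print(Ro.from_quat([q[1],q[2],q[3],q[0]]).as_matrix().round(3))
```

```text
base [[0.6155, 0.1936, 0.012], [0.6011, 0.0954, 0.012], [0.4529, 0.2157, 0.012], [0.4402, 0.1184, 0.012]] c [0.5274 0.1558 0.012 ]
sizes [np.float64(0.0992), np.float64(0.0981), np.float64(0.1641), np.float64(0.1625)]
jig yaw -7.925141055316555
fence [0.5847 0.1482 0.034 ] jaw [0.5296 0.1556 0.034 ] house [0.4813 0.1621 0.0515] gap 0.036558946350503094
block [ 0.546  -0.1469  0.032 ] 0.054438933024068034 long yaw -72.90987727869417
[[-0.971  0.238 -0.   ]
 [ 0.238  0.971 -0.002]
 [-0.    -0.002 -1.   ]]
```

```bash
python3 -m handwheel '[34,-32,-4,0,0,31,1,34,-32,-4,0,0,31,1,34,-32,-4,0,0,31,1,34,-32,-4,0,0,31,1,34,-32,-4,0,0,31,1,34,-32,-4,0,0,31,1,34,-32,-4,0,0,31,1,34,-32,-4,0,0,31,1]' 20
```

```text
t: 0.77
eef_pos: [0.403, 0.426, 0.2019]
tool_rot: [-0.0, -0.15, 0.989, -0.001]
contact_force: [0.9, 1.6, -0.2]
gripper_width: 0.998
```

```bash
python3 -m handwheel '[14.3,-57.3,0,0,0,0,1,14.3,-57.3,0,0,0,0,1,14.3,-57.3,0,0,0,0,1,14.3,-57.3,0,0,0,0,1,14.3,-57.3,0,0,0,0,1,14.3,-57.3,0,0,0,0,1,14.3,-57.3,0,0,0,0,1,14.3,-57.3,0,0,0,0,1]' 20
```

```text
t: 1.43
eef_pos: [0.4827, 0.1025, 0.202]
tool_rot: [-0.0, -0.15, 0.989, -0.001]
contact_force: [1.4, 1.7, -0.3]
gripper_width: 0.999
```

```bash
python3 -m handwheel '[6.3,-25,-2,0,0,0,1,6.3,-25,-5,0,0,0,1,6.3,-25,-7,0,0,0,1,6.3,-25,-7,0,0,0,1,6.3,-25,-7,0,0,0,1,6.3,-25,-7,0,0,0,1,6.3,-25,-7,0,0,0,1,6.3,-25,-7,0,0,0,1]' 20
python3 - <<'E'
from h import *
o=get_obs(); im=read_camera("wrist")
C=cam("wrist",o); print(o['eef_pos'])
cv2.imwrite("pics/w1.png",cv2.convertScaleAbs(im[:,:,::-1],alpha=1.4))
yw=np.radians(107.1);l=np.array([np.cos(yw),np.sin(yw),0]);n=np.array([-l[1],l[0],0])
for sl,sn in((1,1),(1,-1),(-1,-1),(-1,1)): print(proj(C,np.array([.546,-.147,.032])+sl*.028*l+sn*.006*n).round(1))
E
```

```text
t: 2.1
eef_pos: [0.5446, -0.1536, 0.1303]
tool_rot: [-0.002, -0.146, 0.989, -0.002]
contact_force: [-0.5, -1.1, 0.5]
gripper_width: 1.0
[ 0.54460601 -0.1536291   0.13032088]
[370.9 245.6]
[370.4 264. ]
[281.6 264.4]
[281.1 246. ]
```

View pics/w1.png

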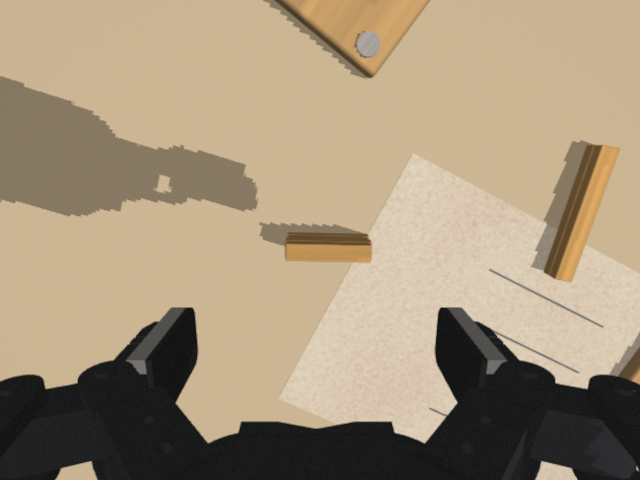

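The wrist view shows the block alone, its top face at columns 285–371 and rows 244–262, within about 2 px of the prediction.

Run:
```python
from h import *
o=get_obs();C=cam("wrist",o);p=unproj(C,(328.3,253.2),.032);print(p,o['eef_pos'],(p-o['eef_pos'])*100)
l=unproj(C,(371,253.5),.032)-unproj(C,(285.5,253),.032);print(np.linalg.norm(l),np.degrees(np.arctan2(l[1],l[0])))
q=o['tool_rot'];print(Ro.from_quat([q[1],q[2],q[3],q[0]]).as_matrix().round(4))
```

```text
[ 0.54472666 -0.14245589  0.032     ] [ 0.54477004 -0.15036672  0.13081088] [-4.33764666e-03  7.91082853e-01 -9.88108828e+00]
0.05370019442187195 106.60058147741881
[[-0.9563 -0.2922 -0.0022]
 [-0.2922  0.9563 -0.0028]
 [ 0.0029 -0.002  -1.    ]]
```

```bash
python3 -m handwheel '[0,0.45,-3,0,0,0,1,0,0.45,-6,0,0,0,1,0,0.45,-9,0,0,0,1,0,0.45,-11,0,0,0,1,0,0.45,-12.2,0,0,0,1,0,0.45,-12.5,0,0,0,1,0,0.45,-12.5,0,0,0,1,0,0.45,-12.5,0,0,0,1]' 25
python3 -m handwheel '[0,0,0,0,0,0,0.6,0,0,0,0,0,0,0.4,0,0,0,0,0,0,0.4,0,0,0,0,0,0,0.4,0,0,0,0,0,0,0.4,0,0,0,0,0,0,0.4]' 25
```

```text
t: 2.82
eef_pos: [0.5457, -0.1456, 0.0069]
tool_rot: [-0.0, -0.148, 0.989, -0.001]
contact_force: [0.2, 0.5, 0.3]
gripper_width: 0.998
t: 3.32
eef_pos: [0.5467, -0.1457, 0.0084]
tool_rot: [0.001, -0.148, 0.989, -0.002]
contact_force: [-0.9, 1.2, 6.8]
gripper_width: 0.65
```

```bash
python3 -m handwheel '[0,0,3,0,0,0,0.4,0,0,7,0,0,0,0.4,0,0,11,0,0,-7,0.4,1.3,29.7,13,0,0,-25,0.4,1.3,29.7,13,0,0,-25,0.4,1.3,29.7,13,0,0,-25,0.4,1.3,29.7,13,0,0,-25,0.4,1.3,29.7,13,0,0,-25,0.4]' 25
```

```text
t: 3.98
eef_pos: [0.5557, 0.0618, 0.1332]
tool_rot: [0.001, 0.07, 0.998, -0.001]
contact_force: [0.8, 0.5, -0.4]
gripper_width: 0.648
```

```bash
python3 -m handwheel '[0.45,9,-1,0,0,0,0.4,0.45,9,-1,0,0,0,0.4,0.45,9,-1,0,0,0,0.4,0.45,9,-1,0,0,0,0.4,0.45,9,-1,0,0,0,0.4,0.45,9,-1,0,0,0,0.4]' 25
python3 - <<'E'
from h import *
o=get_obs(); im=read_camera("wrist")
C=cam("wrist",o); print(o['eef_pos'],o['joint_vel'].__abs__().max() if hasattr(o['joint_vel'],'__abs__') else o['joint_vel'],o['tool_rot'])
cv2.imwrite("pics/w2.png",cv2.convertScaleAbs(im[:,:,::-1],alpha=1.4))
np.save("o2.npy",np.r_[o['eef_pos'],o['tool_rot']])
a=np.radians(-7.93);x=np.array([np.cos(a),np.sin(a),0]);y=np.array([-x[1],x[0],0]);c=np.array([.5274,.1558,0])
for n,X in dict(f1=(.048,.018,.034),f2=(.048,-.018,.034),h1=(-.014,.02,.0515),h2=(-.014,-.02,.0515),h3=(-.078,.02,.0515),b1=(-.0825,.05,.012),b2=(-.0825,-.05,.012),crown=(-.046,0,.055)).items(): print(n,proj(C,c+X[0]*x+X[1]*y+np.array([0,0,X[2]])).round(1))
E
```

```text
t: 4.48
eef_pos: [0.5603, 0.1501, 0.1236]
tool_rot: [0.001, 0.071, 0.997, -0.002]
contact_force: [-0.3, -0.4, -0.4]
gripper_width: 0.648
[0.56033494 0.15006291 0.12361109] 0.018093048146994032 [ 0.00113778  0.07093734  0.99747868 -0.0016981 ]
f1 [348.3 275.7]
f2 [289.6 275.9]
h1 [356.4 176.1]
h2 [281.  176.5]
h3 [359.2  43.5]
b1 [404.3  50.1]
b2 [232.1  51.2]
crown [318.5 112.4]
```

View pics/w2.png

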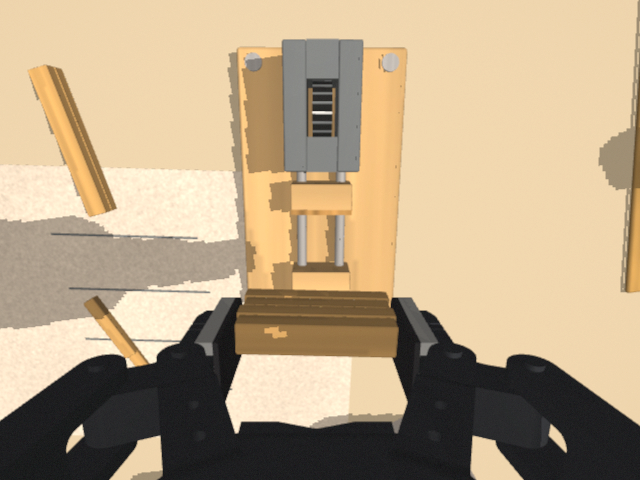

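The wrist view shows the block held square over the nest. The housing, jaw and fence are in line, about 3–6 px off the prediction. I'll take one enlarged crop to refine the jig pose.

Run:
```python
from h import *
w=cv2.imread("pics/w2.png"); a=crop(w,275,30,95,145,4); b=crop(w,275,155,95,145,4)
cv2.imwrite("pics/c2.png",np.hstack([a,b]))
```

```text
(no output)
```

View pics/c2.png

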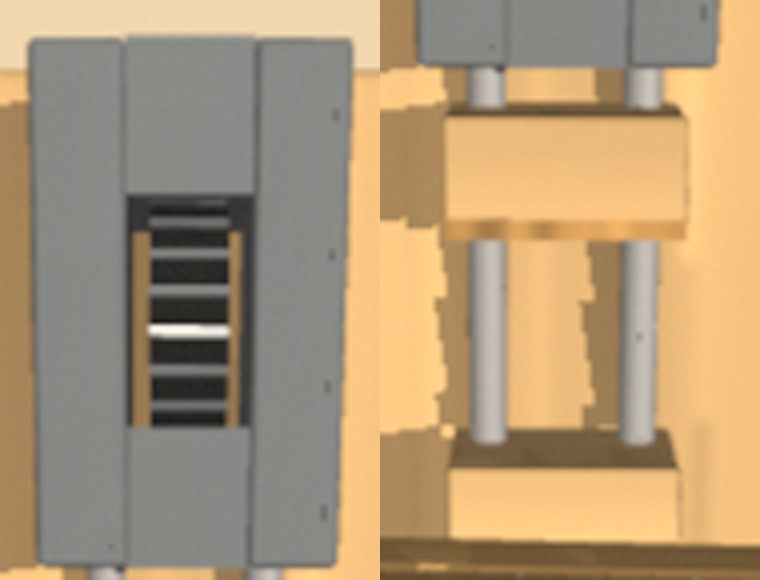

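Run:
```python
from h import *
from scipy.optimize import least_squares
v=np.load("o2.npy");C=cam("wrist",dict(eef_pos=v[:3],tool_rot=v[3:]))
L=lambda u,r,r0:(275+(u+.5)/4-.5,r0+(r+.5)/4-.5)
pts=[((-.078,-.02,.0515),L(30,40,30)),((-.078,.02,.0515),L(352,40,30)),((-.014,-.02,.0515),L(40,565,30)),((-.014,.02,.0515),L(337,567,30)),
((.048,-.018,.034),L(70,468,155)),((.048,.018,.034),L(298,468,155)),((-.0825,-.05,.012),(238,48)),((-.0825,.05,.012),(406,48))]
def W(p,X): c,s=np.cos(p[2]),np.sin(p[2]); return np.array([p[0]+c*X[0]-s*X[1],p[1]+s*X[0]+c*X[1],X[2]+(p[3] if len(p)>3 else 0)])
f=lambda p:np.concatenate([proj(C,W(p,X))-u for X,u in pts])
for p0 in([.527,.156,-.138],[.527,.156,-.138,0.]):
    s=least_squares(f,p0);p=s.x;print(p[:2].round(4),np.degrees(p[2]).round(2),p[3:],s.fun.round(1))
    dz=p[3] if len(p)>3 else 0
    for nm,uv in dict(jaw=L(185,238,155),jawback=L(185,116,155)).items():
        g=unproj(C,uv,.034+dz);d=g[:2]-p[:2];print(nm,"jig x,y",(d@[np.cos(p[2]),np.sin(p[2])]).round(4),(d@[-np.sin(p[2]),np.cos(p[2])]).round(4))
    for n,X in dict(nest=(.042,0,.012),drop=(.033,0,.012),crown=(-.046,0,.055)).items(): print(n,W(p,X).round(4))
# held block: top front edge
o=get_obs();print(o['eef_pos'],o['tool_rot'])
```

```text
[0.5256 0.1575] -8.37 [] [-0.7 -0.6  1.  -0.4 -0.7  1.4  0.6  1.1 -0.8  0.9  1.   1.1 -2.5 -1.4
  2.1 -1.1]
jaw jig x,y 0.0117 -0.0001
jawback jig x,y -0.0061 -0.0002
nest [0.5671 0.1514 0.012 ]
drop [0.5582 0.1527 0.012 ]
crown [0.4801 0.1642 0.055 ]
[0.5254 0.1576] -8.37 [-0.00312408] [-0.1  0.5  0.3  0.7 -0.2  0.6  0.1  0.3 -0.4 -1.   0.7 -0.8 -1.4 -0.5
  1.  -0.2]
jaw jig x,y 0.0124 -0.0001
jawback jig x,y -0.0056 -0.0002
nest [0.567  0.1515 0.0089]
drop [0.5581 0.1528 0.0089]
crown [0.4799 0.1643 0.0519]
[0.56042679 0.1496844  0.12362837] [ 0.00115546  0.07134036  0.99744991 -0.00170117]
```

```bash
python3 -m handwheel '[0,0.3,-3,0,0,0,0.4,0,0.3,-6,0,0,0,0.4,0,0.3,-8,0,0,0,0.4,0,0.3,-9.2,0,0,0,0.4,0,0.3,-9.9,0,0,0,0.4,0,0.3,-9.9,0,0,0,0.4,0,0.3,-9.9,0,0,0,0.4]' 25
python3 -m handwheel '[0,0,-0.2,0,0,0,0.4,0,0,-0.4,0,0,0,0.4,0,0,-0.4,0,0,0,0.4]' 25
```

```text
t: 5.12
eef_pos: [0.5611, 0.1521, 0.0254]
tool_rot: [0.002, 0.072, 0.997, -0.002]
contact_force: [0.1, -0.7, -0.7]
gripper_width: 0.647
t: 5.37
eef_pos: [0.5616, 0.1523, 0.0219]
tool_rot: [0.002, 0.072, 0.997, -0.001]
contact_force: [-0.1, -0.2, -0.6]
gripper_width: 0.648
```

```bash
python3 -m handwheel '[0,0,-0.1,0,0,0,0.4,0,0,-0.2,0,0,0,0.4,0,0,-0.2,0,0,0,0.4]' 25
python3 - <<'E'
from h import *
im=read_camera("side"); cv2.imwrite("pics/s2.png",cv2.convertScaleAbs(crop(im[:,:,::-1],260,200,120,90,6),alpha=1.4))
E
```

```text
t: 5.62
eef_pos: [0.562, 0.1525, 0.0205]
tool_rot: [0.003, 0.072, 0.997, -0.001]
contact_force: [-0.7, 0.5, 3.9]
gripper_width: 0.646
```

View pics/s2.png

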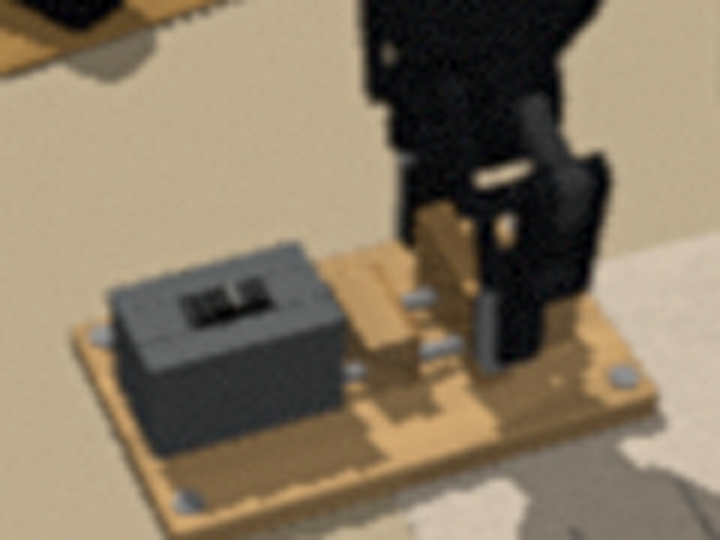

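Contact came at the expected height. The side view shows the block standing in the nest between jaw and fence, near (450,240) in the crop. Releasing.

```bash
python3 -m handwheel '[0,0,0,0,0,0,0.75,0,0,0,0,0,0,0.8,0,0,0,0,0,0,0.85,0,0,0,0,0,0,0.85,0,0,4,0,0,0,0.85,0,0,8,0,0,0,0.85,0,0,10,0,0,0,0.85,0,0,10,0,0,0,0.6]' 25
python3 -m handwheel '[-4,0.6,0,0,0,0,0,-4,0.6,0,0,0,0,0,-4,0.6,0,0,0,0,0,-4,0.6,0,0,0,0,0,-4,0.6,0,0,0,0,0]' 25
python3 - <<'E'
from h import *
o=get_obs(); im=read_camera("wrist"); print(o['eef_pos'],o['tool_rot'],o['contact_force'],o['gripper_width'])
np.save("o3.npy",np.r_[o['eef_pos'],o['tool_rot']])
cv2.imwrite("pics/w3.png",cv2.convertScaleAbs(im[:,:,::-1],alpha=1.4))
E
```

```text
t: 6.33
eef_pos: [0.5652, 0.1532, 0.1253]
tool_rot: [0.006, 0.072, 0.997, 0.001]
contact_force: [0.6, -0.1, -0.5]
gripper_width: 0.725
t: 6.75
eef_pos: [0.5258, 0.1591, 0.125]
tool_rot: [0.006, 0.072, 0.997, 0.001]
contact_force: [0.1, 0.0, -0.2]
gripper_width: 0.008
[0.52578582 0.15907863 0.12501105] [6.46226400e-03 7.22159656e-02 9.97367862e-01 6.64737072e-04] [ 0.09130147  0.00752741 -0.22271526] 0.008047229774159538
```

View pics/w3.png

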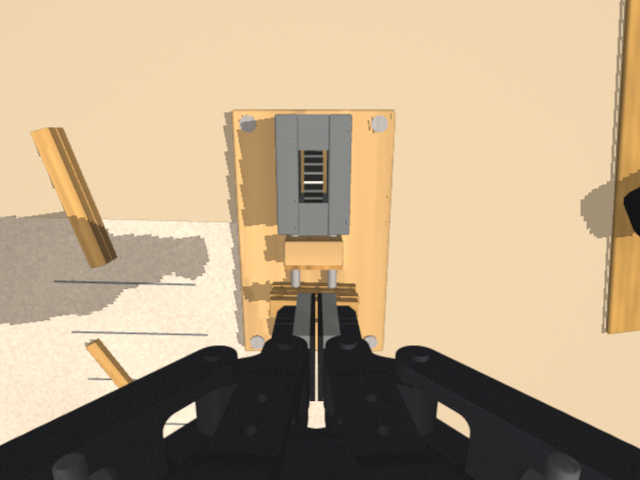

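The block stands free and square in the nest (columns 270–358, row ~290), and the jaw is open. Next I'll work out the tilt correction and the shift to the wheel's stroke start.

```bash
cat >> h.py <<'E'
def go(jx,z,yaw=-8.2,jy=0,org=(.5258,.1573)):
    """shift(cm) and turn(deg) from measured pose to tool-down at jig x jx, y jy (m), height z"""
    o=get_obs();q=o['tool_rot'];R=Ro.from_quat([q[1],q[2],q[3],q[0]]).as_matrix()
    a=np.radians(yaw);x=np.array([np.cos(a),np.sin(a),0]);y=np.array([-x[1],x[0],0])
    Rt=np.stack([-x,y,[0,0,-1]],1)
    p=np.r_[org,0]+jx*x+jy*y;p[2]=z
    e=np.asarray(o['eef_pos']);d=e-np.r_[org,0]
    print("now jig",(d@x*1000).round(1),(d@y*1000).round(1),"z",(e[2]*1000).round(1),"shift",((p-e)*100).round(2),"turn",np.degrees(Ro.from_matrix(Rt@R.T).as_rotvec()).round(2),"F",np.round(o['contact_force'],1))
E
python3 -c "
from h import *
go(-.056,.065)"
```

```text
now jig -0.1 1.7 z 125.1 shift [-5.56  0.63 -6.01] turn [-0.02  0.75  0.1 ] F [-0.3  0.3 -0.2]
```

```bash
python3 -m handwheel '[-3,0.35,-2,0,0.4,0.1,0,-5.5,0.65,-3,0,0.75,0.1,0,-5.5,0.65,-5,0,0.75,0.1,0,-5.5,0.65,-6,0,0.75,0.1,0,-5.5,0.65,-6,0,0.75,0.1,0,-5.5,0.65,-6,0,0.75,0.1,0]' 25; python3 -c "
from h import *
go(-.056,.055)"
```

```text
t: 7.3
eef_pos: [0.4719, 0.1652, 0.0649]
tool_rot: [0.0, 0.072, 0.997, -0.0]
contact_force: [0.4, 0.4, -0.3]
gripper_width: -0.005
now jig -54.4 0.1 z 64.9 shift [-0.16  0.01 -0.99] turn [0.02 0.   0.05] F [ 0.4  0.4 -0.3]
```

```bash
python3 -m handwheel '[-0.2,0,-0.4,0,0,0,0,-0.2,0,-0.7,0,0,0,0,-0.2,0,-0.85,0,0,0,0,-0.2,0,-0.85,0,0,0,0]'; python3 -m handwheel '[0,0,-0.1,0,0,0,0,0,0,-0.1,0,0,0,0]';python3 -m handwheel '[0,0,-0.1,0,0,0,0,0,0,-0.1,0,0,0,0]'
```

```text
t: 7.63
eef_pos: [0.4702, 0.1651, 0.0564]
tool_rot: [0.0, 0.072, 0.997, -0.0]
contact_force: [0.6, 0.8, -0.2]
gripper_width: 0.003
t: 7.8
eef_pos: [0.4703, 0.1651, 0.0555]
tool_rot: [0.0, 0.072, 0.997, -0.0]
contact_force: [-0.3, -0.5, 0.3]
gripper_width: -0.001
t: 7.97
eef_pos: [0.4706, 0.1652, 0.0546]
tool_rot: [0.0, 0.072, 0.997, 0.0]
contact_force: [-0.2, 0.3, 1.7]
gripper_width: 0.001
```

```bash
python3 -m handwheel '[0,0,-0.1,0,0,0,0,0,0,-0.1,0,0,0,0]'; python3 -m handwheel '[0,0,-0.1,0,0,0,0,0,0,-0.1,0,0,0,0]'
```

```text
t: 8.13
eef_pos: [0.4707, 0.1653, 0.0542]
tool_rot: [0.0, 0.072, 0.997, 0.0]
contact_force: [-2.2, -1.0, 8.8]
gripper_width: 0.002
t: 8.3
eef_pos: [0.4707, 0.1653, 0.054]
tool_rot: [0.0, 0.072, 0.997, 0.001]
contact_force: [-3.9, -0.9, 13.3]
gripper_width: 0.002
```

```bash
python3 -m handwheel '[0.2,-0.03,-0.07,0,0,0,0,0.4,-0.06,-0.07,0,0,0,0,0.6,-0.09,-0.07,0,0,0,0,0.6,-0.09,-0.07,0,0,0,0]'
```

```text
t: 8.63
eef_pos: [0.4775, 0.1643, 0.0543]
tool_rot: [0.001, 0.073, 0.997, 0.001]
contact_force: [-1.0, -2.2, 11.6]
gripper_width: 0.0
```

```bash
python3 -m handwheel '[0.2,-0.03,-0.07,0,0,0,0,0.4,-0.06,-0.07,0,0,0,0,0.6,-0.09,-0.07,0,0,0,0,0.6,-0.09,-0.07,0,0,0,0]'; python3 -m handwheel '[0.2,-0.03,-0.07,0,0,0,0,0.4,-0.06,-0.07,0,0,0,0,0.55,-0.08,-0.07,0,0,0,0]'
python3 - <<'E'
from h import *
go(-.056,.06)
o=get_obs(); im=read_camera("wrist"); cv2.imwrite("pics/w4.png",cv2.convertScaleAbs(crop(im[:,:,::-1],200,100,240,180,3),alpha=1.4))
np.save("o4.npy",np.r_[o['eef_pos'],o['tool_rot']])
E
```

```text
t: 8.97
eef_pos: [0.4837, 0.1634, 0.054]
tool_rot: [0.001, 0.073, 0.997, 0.001]
contact_force: [-1.5, -0.3, 6.8]
gripper_width: 0.003
t: 9.22
eef_pos: [0.4889, 0.1626, 0.0538]
tool_rot: [0.0, 0.073, 0.997, 0.001]
contact_force: [-3.0, -0.6, 7.2]
gripper_width: 0.001
now jig -37.3 -0.1 z 53.8 shift [-1.85  0.27  0.62] turn [-0.12  0.05  0.13] F [-3.  -0.6  7.2]
```

View pics/w4.png

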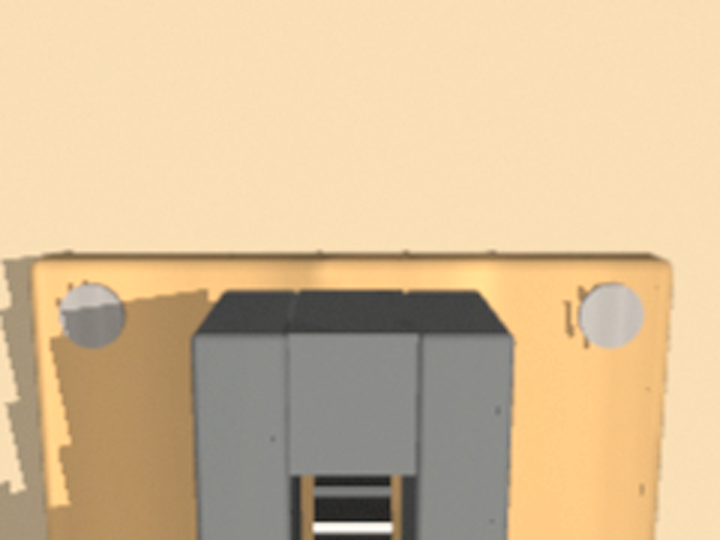

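The force history shows steady rolling, with a tangential force of 2–3 N. I'll lift, go back and check the jaw by code.

```bash
python3 -m handwheel '[0,0,0.6,0,0,0,0,-1.9,0.27,0.6,-0.1,0,0.1,0,-1.9,0.27,0.3,-0.1,0,0.1,0,-1.9,0.27,0.15,-0.1,0,0.1,0,-1.9,0.27,0.15,-0.1,0,0.1,0]'
cat >> h.py <<'E'
def jaw(org=(.5258,.1573),yaw=-8.2):
    a=np.radians(yaw);x=np.array([np.cos(a),np.sin(a),0]);y=np.array([-x[1],x[0],0])
    for n,z in(("side",.034),("top",.034)):
        im=cv2.cvtColor(read_camera(n),cv2.COLOR_RGB2GRAY);C=cam(n)
        for yy in ((-.014,-.004,.0) if n=="side" else (-.014,.0,.014)):
            uv=np.array([proj(C,np.r_[org,z]+k*x+yy*y) for k in np.arange(-.016,.07,.002)],np.float32)
            s=cv2.remap(im,uv[:,:1],uv[:,1:],cv2.INTER_LINEAR).ravel(); print(n,yy,*s)
E
python3 -c "
from h import *
print('jig x from -16 step 2');jaw()"
```

```text
t: 9.68
eef_pos: [0.4705, 0.1653, 0.0551]
tool_rot: [0.001, 0.072, 0.997, 0.0]
contact_force: [1.2, 0.2, 1.3]
gripper_width: -0.0
jig x from -16 step 2
side -0.014 33 36 52 65 67 60 50 45 54 86 101 101 100 107 108 105 99 85 68 58 54 48 51 55 57 66 79 89 93 88 77 63 69 97 105 111 113 113 112 119 118 115 111
side -0.004 31 32 35 37 46 53 52 46 53 82 103 107 107 109 110 111 106 91 75 65 59 53 50 49 52 73 96 100 97 96 93 74 72 99 112 114 115 117 120 122 122 120 115
side 0.0 54 57 58 56 57 63 64 50 52 85 105 108 106 108 111 112 108 94 86 84 73 57 51 51 52 66 90 98 98 97 94 76 71 97 110 114 116 118 120 122 121 118 113
top -0.014 67 66 65 66 66 65 64 62 63 64 67 74 81 88 96 99 98 96 95 94 92 90 88 86 85 83 84 84 84 85 84 84 84 83 84 85 85 84 84 84 83 87 104
top 0.0 69 71 71 69 69 70 69 71 69 70 68 69 69 69 71 78 81 81 80 82 83 84 83 82 73 64 63 69 76 81 84 85 85 85 84 86 86 85 84 83 80 80 97
top 0.014 76 76 76 76 76 75 76 74 75 74 75 74 74 73 74 76 78 78 76 77 80 89 99 100 99 99 96 96 94 94 89 89 87 83 79 78 99 131 144 147 148 150 144
```

The jaw face has moved from jig x 12 to about 18 mm, so a stroke closes about 6 mm. Second stroke.

```bash
python3 -m handwheel '[0,0,-0.08,0,0,0,0,0,0,-0.08,0,0,0,0]'; python3 -m handwheel '[0,0,-0.06,0,0,0,0,0,0,-0.06,0,0,0,0]'
```

```text
t: 9.95
eef_pos: [0.4714, 0.165, 0.0544]
tool_rot: [0.001, 0.072, 0.997, 0.0]
contact_force: [-0.4, -0.0, -0.4]
gripper_width: 0.004
t: 10.12
eef_pos: [0.4716, 0.165, 0.0538]
tool_rot: [0.001, 0.072, 0.997, 0.0]
contact_force: [-0.3, -0.7, 1.7]
gripper_width: -0.005
```

```bash
python3 -m handwheel '[0.2,-0.03,-0.07,0,0,0,0,0.4,-0.06,-0.07,0,0,0,0,0.6,-0.09,-0.07,0,0,0,0,0.6,-0.09,-0.07,0,0,0,0]'
```

```text
t: 10.45
eef_pos: [0.478, 0.1641, 0.0537]
tool_rot: [0.001, 0.072, 0.997, 0.0]
contact_force: [-3.4, -1.0, 8.4]
gripper_width: -0.0
```

```bash
python3 -m handwheel '[0.2,-0.03,-0.08,0,0,0,0,0.4,-0.06,-0.08,0,0,0,0,0.6,-0.09,-0.07,0,0,0,0,0.6,-0.09,-0.07,0,0,0,0]';  python3 -m handwheel '[0.2,-0.03,-0.07,0,0,0,0,0.4,-0.06,-0.07,0,0,0,0,0.5,-0.07,-0.06,0,0,0,0]'; python3 -c "
from h import *
go(-.056,.056)"
```

```text
t: 10.78
eef_pos: [0.4845, 0.1631, 0.0537]
tool_rot: [0.001, 0.073, 0.997, 0.001]
contact_force: [-2.5, -1.1, 10.5]
gripper_width: 0.001
t: 11.03
eef_pos: [0.4897, 0.1624, 0.0537]
tool_rot: [0.001, 0.073, 0.997, 0.001]
contact_force: [-3.5, -0.3, 6.9]
gripper_width: 0.003
now jig -36.5 -0.1 z 53.7 shift [-1.93  0.29  0.23] turn [-0.08  0.13  0.14] F [-3.5 -0.3  6.9]
```

Third stroke: lift, return, press.

```bash
python3 -m handwheel '[0,0,0.6,0,0,0,0,-1.95,0.29,0.6,-0.1,0.1,0.1,0,-1.95,0.29,0.3,-0.1,0.1,0.1,0,-1.95,0.29,0.15,-0.1,0.1,0.1,0,-1.95,0.29,0.1,-0.1,0.1,0.1,0]'; python3 -m handwheel '[0,0,-0.06,0,0,0,0,0,0,-0.06,0,0,0,0]'; python3 -c "
from h import *
jaw()" | head -3
```

```text
t: 11.45
eef_pos: [0.4706, 0.1653, 0.0546]
tool_rot: [0.0, 0.072, 0.997, -0.0]
contact_force: [-0.4, -0.5, -0.5]
gripper_width: -0.002
t: 11.62
eef_pos: [0.4711, 0.1652, 0.054]
tool_rot: [0.0, 0.072, 0.997, -0.0]
contact_force: [-1.0, -0.2, 2.7]
gripper_width: -0.003
side -0.014 32 37 50 63 69 73 77 82 69 52 44 49 76 100 104 100 102 108 108 101 88 70 58 56 58 66 80 91 94 89 77 64 69 98 104 111 114 113 113 119 118 114 110
side -0.004 34 32 34 37 48 68 72 66 58 53 45 46 71 97 106 107 108 110 112 109 95 76 60 48 51 73 95 99 98 96 92 73 71 99 112 114 115 116 119 121 121 120 115
side 0.0 54 56 56 56 56 68 85 91 87 75 56 47 72 99 106 106 108 110 112 110 96 73 56 51 51 65 89 97 98 97 93 77 70 98 111 113 115 117 120 121 121 119 114
```

```bash
python3 -m handwheel '[0.1,-0.01,-0.07,0,0,0,0,0.3,-0.04,-0.07,0,0,0,0,0.5,-0.07,-0.07,0,0,0,0,0.6,-0.09,-0.07,0,0,0,0]'; python3 -m handwheel '[0.2,-0.03,-0.07,0,0,0,0,0.4,-0.06,-0.06,0,0,0,0,0.5,-0.07,-0.05,0,0,0,0]'
```

```text
t: 12.05
eef_pos: [0.4775, 0.1643, 0.0542]
tool_rot: [0.001, 0.072, 0.997, 0.0]
contact_force: [-3.7, -1.4, 14.1]
gripper_width: -0.0
t: 12.3
eef_pos: [0.483, 0.1635, 0.0545]
tool_rot: [0.001, 0.072, 0.997, 0.0]
contact_force: [-4.4, -0.1, 13.3]
gripper_width: -0.001
```

```bash
python3 -m handwheel '[0.2,-0.03,-0.06,0,0,0,0,0.4,-0.06,-0.05,0,0,0,0,0.5,-0.07,-0.04,0,0,0,0]'; python3 -m handwheel '[0.15,-0.02,-0.07,0,0,0,0,0.2,-0.03,-0.06,0,0,0,0]';  python3 -c "
from h import *
go(-.056,.056)"
```

```text
t: 12.55
eef_pos: [0.4884, 0.1627, 0.0548]
tool_rot: [0.001, 0.073, 0.997, 0.001]
contact_force: [-2.2, -0.3, 8.7]
gripper_width: -0.003
t: 12.72
eef_pos: [0.4909, 0.1623, 0.0546]
tool_rot: [0.001, 0.073, 0.997, 0.001]
contact_force: [-2.3, -0.2, 6.4]
gripper_width: 0.0
now jig -35.3 -0.0 z 54.6 shift [-2.05  0.3   0.14] turn [-0.08  0.11  0.14] F [-2.3 -0.2  6.4]
```

```bash
python3 -m handwheel '[0,0,0.6,0,0,0,0,-2.05,0.3,0.6,-0.1,0.1,0.1,0,-2.05,0.3,0.4,-0.1,0.1,0.1,0,-2.05,0.3,0.2,-0.1,0.1,0.1,0,-2.05,0.3,0.15,-0.1,0.1,0.1,0]'; python3 -m handwheel '[0,0,-0.06,0,0,0,0,0,0,-0.06,0,0,0,0]'; python3 -c "
from h import *
jaw()" | head -3
```

```text
t: 13.13
eef_pos: [0.4708, 0.1653, 0.0561]
tool_rot: [0.0, 0.072, 0.997, -0.0]
contact_force: [-0.7, -0.2, -0.8]
gripper_width: 0.0
t: 13.3
eef_pos: [0.4715, 0.1653, 0.0554]
tool_rot: [0.001, 0.072, 0.997, -0.0]
contact_force: [-0.5, -0.2, 0.5]
gripper_width: 0.001
side -0.014 33 37 51 64 69 73 75 83 81 74 71 62 51 46 45 58 84 102 103 101 106 108 105 94 78 59 55 69 88 87 84 90 92 94 101 111 115 113 112 120 118 114 111
side -0.004 34 33 33 35 47 69 71 68 66 68 70 67 57 48 44 59 88 104 107 107 108 111 112 104 86 65 56 71 94 99 96 96 98 103 110 113 116 117 120 121 121 120 115
side 0.0 54 55 56 54 56 68 86 89 88 88 90 93 86 67 50 58 88 104 107 108 109 111 111 103 86 66 57 73 95 99 97 96 98 102 108 112 115 118 119 121 121 119 113
```

```bash
python3 -m handwheel '[0.05,-0.01,-0.1,0,0,0,0,0.2,-0.03,-0.1,0,0,0,0,0.4,-0.06,-0.1,0,0,0,0,0.5,-0.07,-0.1,0,0,0,0]'; python3 -m handwheel '[0.15,-0.02,-0.07,0,0,0,0,0.3,-0.04,-0.06,0,0,0,0,0.4,-0.06,-0.06,0,0,0,0]'
```

```text
t: 13.73
eef_pos: [0.4766, 0.1645, 0.0554]
tool_rot: [0.0, 0.072, 0.997, 0.0]
contact_force: [-3.6, -0.8, 13.9]
gripper_width: 0.001
t: 13.98
eef_pos: [0.4809, 0.1639, 0.0556]
tool_rot: [0.0, 0.072, 0.997, 0.0]
contact_force: [-4.1, 0.3, 12.3]
gripper_width: -0.001
```

```bash
python3 -m handwheel '[0.15,-0.02,-0.07,0,0,0,0,0.3,-0.04,-0.07,0,0,0,0,0.35,-0.05,-0.07,0,0,0,0]'; python3 -c "
from h import *
jaw()" | head -3
```

```text
t: 14.23
eef_pos: [0.4831, 0.1635, 0.0556]
tool_rot: [-0.001, 0.072, 0.997, 0.0]
contact_force: [-8.7, -0.1, 17.2]
gripper_width: 0.001
side -0.014 33 35 51 65 70 72 76 85 82 73 71 71 72 59 51 46 48 67 90 99 104 106 104 105 109 97 76 62 56 70 84 93 91 82 87 106 114 114 113 119 118 114 111
side -0.004 35 35 34 36 49 68 72 68 66 68 70 72 70 65 58 49 46 64 92 106 107 108 110 112 111 102 86 67 59 79 99 100 97 96 99 108 115 119 120 122 122 121 116
side 0.0 44 52 58 57 55 69 85 90 89 88 90 91 90 89 84 64 49 62 90 104 107 107 109 112 110 99 80 64 57 74 96 99 98 97 97 104 112 117 121 122 122 119 113
```

The tangential force jumped to 8.7 N and motion stalled at jaw face ≈36 mm, so it is clamping. I'll tighten a little more.

```bash
python3 -m handwheel '[0.1,-0.015,-0.08,0,0,0,0,0.18,-0.025,-0.08,0,0,0,0,0.18,-0.025,-0.08,0,0,0,0]'
```

```text
t: 14.58
eef_pos: [0.4832, 0.1635, 0.0556]
tool_rot: [-0.003, 0.072, 0.997, 0.001]
contact_force: [-8.7, -0.2, 17.2]
gripper_width: -0.0
```

```bash
python3 -m handwheel '[0.15,-0.02,-0.08,0,0,0,0,0.25,-0.035,-0.08,0,0,0,0,0.25,-0.035,-0.08,0,0,0,0]'
```

```text
t: 14.83
eef_pos: [0.4833, 0.1635, 0.0555]
tool_rot: [-0.006, 0.072, 0.997, 0.001]
contact_force: [-10.0, 0.5, 20.4]
gripper_width: -0.001
```

```bash
python3 -m handwheel '[0.2,-0.03,-0.05,0,-0.7,0,0,0.3,-0.04,-0.05,0,-0.7,0,0,0.3,-0.04,-0.05,0,-0.7,0,0]'
```

```text
t: 15.08
eef_pos: [0.4833, 0.1635, 0.0556]
tool_rot: [-0.003, 0.072, 0.997, 0.001]
contact_force: [-11.7, 1.1, 19.7]
gripper_width: 0.0
```

Rim force is 11.7 N, which puts about 27 N on the jaw: firm, and well below crushing. Lift off and check.

```bash
python3 -m handwheel '[0,0,0.1,0,0,0,0,0,0,1,0,0,0,0,0,0,4,0,0,0,0,0,0,8,0,0,0,0,-4,3,12,0,0,0,0,-4,6,14,0,0,0,0,-4,10,14,0,0,0,0,-4,10,14,0,0,0,0]'; python3 -m handwheel '[0,12,0,0,0,0,0,0,12,0,0,0,0,0,0,12,0,0,0,0,0,0,12,0,0,0,0,0,0,12,0,0,0,0,0,0,12,0,0,0,0,0]'
python3 - <<'E'
from h import *
jaw()
s=read_camera("side")[:,:,::-1]; t=read_camera("top")[:,:,::-1]
out=np.zeros((600,800,3),np.uint8); a=crop(s,265,215,110,80,5)[:400,:550]; out[:400,:400]=a[:,75:475]; out[:500,400:800]=crop(t,275,190,80,100,5)
cv2.imwrite("pics/f.png",cv2.convertScaleAbs(out,alpha=1.5))
E
```

```text
t: 15.75
eef_pos: [0.4433, 0.2712, 0.199]
tool_rot: [-0.001, 0.068, 0.998, 0.005]
contact_force: [0.5, 1.8, -0.3]
gripper_width: 0.003
t: 16.25
eef_pos: [0.4436, 0.3907, 0.1987]
tool_rot: [-0.001, 0.068, 0.998, 0.004]
contact_force: [0.3, -0.1, 0.3]
gripper_width: 0.0
side -0.014 31 34 46 62 66 69 73 80 78 71 68 67 71 66 53 44 45 63 85 94 99 101 100 101 105 93 75 60 53 66 80 88 87 79 83 101 108 108 108 114 113 110 107
side -0.004 31 33 33 35 46 65 68 66 63 65 68 69 67 62 54 46 44 62 89 102 103 104 106 108 107 97 81 64 56 75 94 94 93 93 96 103 109 112 115 116 117 116 111
side 0.0 52 53 54 52 52 65 81 85 85 84 85 88 85 85 81 61 47 59 85 99 102 102 104 107 105 94 76 60 54 70 92 95 93 91 93 99 107 112 115 117 117 114 108
top -0.014 94 94 99 109 117 117 118 118 118 116 116 117 116 117 119 118 113 105 112 131 133 134 136 138 138 129 112 102 114 125 124 124 122 123 133 140 143 145 148 149 150 149 148
top 0.0 95 93 98 113 128 123 121 129 130 130 131 131 130 129 128 126 111 86 101 130 132 133 135 138 138 130 113 104 108 125 125 123 123 125 132 140 143 146 148 149 150 149 146
top 0.014 94 93 98 113 132 135 133 129 124 123 124 130 130 129 127 124 113 93 102 129 133 133 134 135 137 133 112 91 100 124 122 122 123 125 131 142 143 144 146 147 147 148 143
```

View pics/f.png

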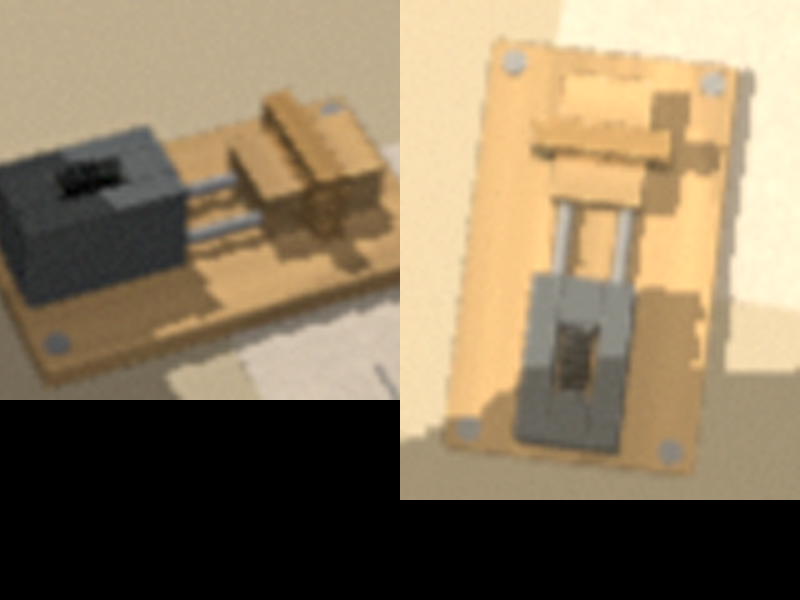

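The final view shows the block upright and flat between jaw and fence, with both ends sticking out evenly (crop columns 535–670). The jaw held its place after release.

```bash
python3 -c "
from station import *
hand_in()"
```

```text
the job is handed in; nothing more can be done
```

The block is clamped upright in the middle-sized jig, and the job was handed in at about 16.5 s of the 72 s allowed. I gripped the block by its ends, stood it in the nest, let go, and then closed the jaw with four fingertip strokes on the thumbwheel.

**Forces:** The press was mostly 7–14 N while rolling. It reached 17–20 N in the last tightening, above the 10 N advised but under the 25 N limit. The last force along the rim was 11.7 N, which puts about 27 N on the jaw by the given rule. I did not measure the clamping force directly.

**Last checks:** With the hand away, the side camera showed the jaw face at jig x about 36 mm, unchanged since lifting off. Both cameras showed the block flat against the fence with its ends sticking out evenly. The robot was touching nothing, with contact force near zero.

**Disagreement:** The top and wrist cameras differed by about 2 mm on the jig's position, so I placed the block by the wrist view.

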